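Demould the arch casting into the drying tray

TASK

Make room in the wooden drying tray: push the row of leaning plaster plaques until all four stand upright and tight against the tall backstop. Then lift the arch-shaped casting out of its mould and set it down, without dropping it, flat on the tray floor with its feet towards the plaques and its crown towards the low front wall, the plaques still standing square against the backstop. Leave the L-shaped casting in its mould and the tin, the figure and the spatula where they are.

Things in the scene. Friction and masses are not known exactly. Their poses are not given: they have to be found in the camera images.
- tray: Fixed wooden tray. Origin: centre of the inner floor area at table level (z = 0); floor top 6 mm above it. Inside 192 mm along its x (-96 to +96), 158 mm along its y. At +x the tall backstop: inner face at x = +96, 170 mm wide, its top 76 mm over the table; the other walls are 6 mm thick, tops 12 mm over the table. Turned within 0.4 rad of the world axes.
- plaque1: Loose white plaster plaque, the one next to the backstop, 15 mm thick (its x) x 130 mm wide (its y) x 70 mm tall (its z), 0.15 kg; origin at its middle. Starts on the tray floor leaning 26 degrees, top towards the tray's +x, its top edge resting on the backstop.
- plaque2: Loose white plaster plaque, second from the backstop, 15 mm thick (its x) x 130 mm wide (its y) x 70 mm tall (its z), 0.15 kg; origin at its middle. Starts on the tray floor leaning 26 degrees, top towards the tray's +x, resting on plaque1.
- plaque3: Loose white plaster plaque, third from the backstop, 15 mm thick (its x) x 130 mm wide (its y) x 70 mm tall (its z), 0.15 kg; origin at its middle. Starts on the tray floor leaning 26 degrees, top towards the tray's +x, resting on plaque2.
- plaque4: Loose white plaster plaque, the outermost, 15 mm thick (its x) x 130 mm wide (its y) x 70 mm tall (its z), 0.15 kg; origin at its middle. Starts on the tray floor leaning 26 degrees, top towards the tray's +x, lower near edge 97 mm from the backstop. Pushing its foot towards the backstop (10 to 20 N) slides and rights all four; tight, they take 60 mm and stand by themselves.
- casting: White plaster arch (U) lying flat, 40 mm thick, 105 x 120 mm, bars 34 mm wide, 0.35 kg. Origin: underside, middle of the straight crown bar (x = -17 to +17; its sides are flat and parallel for |y| < 18 mm: grip 34 mm along x). Legs run along +x to the feet at x = +88, at |y| = 26 to 60. z up. Starts in the arch mould, axes parallel to the mould's, top 10 mm above the mould's.
- casting_feet (a point): Point of the arch casting midway between the two feet's ends, on the underside: 88 mm along the casting's +x from its origin.
- arch_mould: Fixed cement block 170 (x) x 166 (y) x 40 mm high, origin: centre of underside. Open arch cavity, floor 10 mm over the table, 3 mm play; crown bar's middle at x = -30, y = 0, legs to +x. Finger pockets as deep as the cavity: outside the crown to x = -78, 40 mm wide in y; inside it, between the legs, to x = +18, 46 mm wide. Turned within 0.7 rad of the world axes.
- neck_mould: Fixed grey cement mould block of the same outer size, origin at the centre of its underside; its L-shaped cavity holds the other casting.
- neck: White plaster L-shaped casting (114 x 40 mm bar with a 36 mm stub, 40 mm thick) curing in the neck mould, 10 mm above the mould's top face: to be left alone. Origin: underside, middle of the bar.
- tin: Bystander: upright closed white paint tin, 90 mm diameter, 115 mm high, origin under its centre.
- figure: Bystander: small finished white standing animal figure, an upright arch 106 mm wide in its y, 36 mm thick, with a neck and a head reaching out to y = +78 mm, 165 mm high, origin under its centre.
- spatula: Bystander: spatula 200 mm long lying on the table, along its x, less than 40 mm high, origin near its middle.
Mind the look-alikes: they are no part of the job. What is shaped like the casting but purple or yellow is not meant. What is shaped like the plaque4 but red or yellow is not meant.

How it is judged (in metres and radians):
On the way, in this order (a step that is already met when the one before it is completed fails the run):
1. all four plaques stand upright, tight against the backstop (angle between each of plaque1, plaque2, plaque3, plaque4's own z axis and vertical below 0.07 rad and x of plaque1 in the frame of tray above 0.0825 m and angle between the x axis of each of plaque1, plaque2, plaque3, plaque4 and the x axis of tray, either way round below 0.08 rad and z of each of plaque1, plaque2, plaque3, plaque4 in the frame of tray below 0.046 m and x of plaque2 in the frame of tray above 0.0675 m and x of plaque3 in the frame of tray above 0.0525 m and x of plaque4 in the frame of tray above 0.0375 m), for 0.2 s.
2. the arch casting is held in the gripper, lifted clear of its mould (height (world z) of casting above 0.06 m and contact force between the fingers and casting above 1 N), for 0.2 s.
At the end, for the whole second after the job is handed in: Plaques upright (0.07 rad), parallel to the backstop (0.08 rad), each within 6 mm of its place when packed tight. Arch casting flat on the tray floor inside the walls (4 mm, 0.06 rad), feet towards the plaques, legs within 0.3 rad of the tray's x. All released and at rest (all of step 1 and angle between casting's own z axis and vertical below 0.06 rad and z of casting in the frame of tray below 0.01 m and x of casting in the frame of tray above -0.085 m and x of casting_feet in the frame of tray between -0.02 and 0.042 m and angle between the x axis of casting and the x axis of tray, either way round below 0.3 rad and y of casting in the frame of tray between -0.03 and 0.03 m and linear speed of each of casting, plaque1, plaque2, plaque3, plaque4 below 0.02 m/s); the robot touches nothing.
It fails at once if the arch casting is dropped (falls freely more than about 10 mm) (contact force between the fingers and casting below 0.01 N and linear speed of casting above 0.45 m/s).
It fails at once if the L-shaped casting is disturbed (moved over 12 mm) (distance of neck from where it was at the start of the episode above 0.012 m).
It fails at once if the tin is disturbed (moved over 20 mm) (distance of tin from where it was at the start of the episode above 0.02 m).
It fails at once if the figure is disturbed (moved over 20 mm) (distance of figure from where it was at the start of the episode above 0.02 m).
It fails at once if the spatula is disturbed (moved over 20 mm) (distance of spatula from where it was at the start of the episode above 0.02 m).
It also fails if it takes over 61 s, if anything falls off the work surface, if the arm or the gripper's body presses on something with over 40 N, if the wrist force passes 120 N, or if a joint passes its speed limit or range.

ROBOT

A 6-joint arm with a two-finger parallel gripper is mounted at the origin on the work surface. World frame = base frame: x ahead of the robot, y to its left, z up, the work surface at z = 0. Lengths are in mm, angles in rad, forces in N, time in s.
With the tool pointing down it reaches from about 275 to 775 mm from the base axis. Payload 14.6 kg.
Tool frame: the origin (TCP) lies on the centre line of the jaws, within the pads' length; the fingertips stand 22 mm ahead of it and the grasp point (between the pads) lies 3 mm ahead of it (manip.tcp_to_tips is the distance from the TCP to the fingertips, in mm); z points along the fingers, y is the line along which they close (so a half turn about z gives the same grasp; the last joint's range is limited). The gripper opens to 85 mm and grips with 20 to 120 N. Pads are 22 mm wide; open, the fingers measure 114 mm over their backs; the gripper's body (76 mm by 85 mm) begins 54 mm behind the grasp point. The pads swing forward as they close: fully open they stand 13 mm farther back than shut.
Start: joints at [-1.396, 0.263, -0.048, 1.259, 0, 1.415], TCP at [170.017, -496.712, 253.278] pointing down, gripper open.
Joint ranges: [-2.65, 2.65], [-0.89, 1.7], [-1.18, 1.37], [-2.13, 2.11], [-1.35, 1.29], [-3.14, 3.14]. Speed limits (rad/s): [1.89, 1.89, 2.57, 2.79, 3.14, 3.14].

INTERFACE

Orientations are given as a unit quaternion [x, y, z, w].
In Python, from rig import manip, optics, order gives the robot as it stands. The module is installed in compiled form; this text tells all that it offers.
- The arm moves only by the shell command python3 -m pendant 'ROWS' [FORCE]. ROWS is a JSON object of lists of equal length, an entry for each row: "turn": the turn, a rotation vector about the world's x, y, z in units of 6 degrees (1.0 is 6 degrees), a list of three; "dp": the shift along the world's x, y, z in units of 25 mm (1.0 is 25 mm), a list of three; "jaw": the finger opening in mm, from 0 to 85.4. In form: {"turn": [[wx, wy, wz], ...], "dp": [[dx, dy, dz], ...], "jaw": [jaw, ...]}. A call has 1 to 5 rows; each row is the pose to reach, as a shift and turn from the pose commanded when the call began; what a row does not reach only later rows make up. A row lasts 1/12 s, in which the tool goes at most 41.7 mm and 7.16 degrees, less where a joint would pass 70% of its speed; a pose out of reach is approached as far as the arm can. A call with a gripper value outside its range is refused whole. The fingers move at their own pace and stop on an object; FORCE is the grip in N (left out, the last holds). Time passes only in rows, so rows that repeat a pose let the fingers close. It gives the time, the measured TCP pose, the force, the opening and the grip force at its end, in the units of the state.
- manip.get_state(): the state, without advancing time (a new reading comes with each control period).
- optics.snapshot(name): name is "side" or "top" or "wrist"; returns a dict with "img" (480x640x3 uint8, red, green, blue), "depth" (480x640 float32, mm along the optical axis (not along the pixel's ray), 0 where there is no reading), "intrinsics" (3x3 intrinsics, pixels), "distortion" ([k1, k2, p1, p2, k3] as OpenCV has them; the pictures are not rectified), "extrinsics" (4x4, takes a point from camera to world coordinates). Camera axes: x right, y down, z forward; pixel columns grow to the right and rows downward; lengths in mm; the calibration is good to about 2 mm. A picture is of the moment at which its call begins.
- order.job_done(): hands the job in; it is judged then, once.
The state is a dict: "t": time; "joint_pos": joint angles; "dq": joint speeds; "joint_torque": joint torques, N m; "ee_pos": TCP position; "orientation": TCP orientation; "ft_force": force on the tool from outside, world axes, zero at the start; "wrist_torque": the same for the moment, N m; "grip_width": opening from 0.0 (shut) to 1.0 (fully open); "grasp_force": force on a finger pad.
Only numpy, scipy, OpenCV 4.12 (cv2) and the standard library are available. Lean on these libraries where they do the work, as an engineer would, in place of code of your own. Each camera call takes 0.05 s, during which the arm holds its last target. There are 200 camera calls.

## Working session

There is one attempt and no reset: what is moved stays moved. The work goes in short steps, Python scripts to look and compute and a shell command to move; the robot and the scene stay as the last step left them, time stands still between calls to the robot, and variables do not carry over. Pictures are saved under pics/ and viewed, at most 10 in all, crops included, and the job is handed in when it is done.

```bash
mkdir -p pics; cat > h.py <<'E'
import numpy as np, cv2, pickle
from rig import manip, optics, order
def snap(n,f):
    s=optics.snapshot(n); pickle.dump(s,open(f'{f}.pkl','wb')); cv2.imwrite(f'pics/{f}.png',s['img'][:,:,::-1]); return s
def ld(f): return pickle.load(open(f'{f}.pkl','rb'))
def ray(s,uv):
    uv=np.array(uv,float).reshape(-1,1,2)
    n=cv2.undistortPoints(uv,np.array(s['intrinsics'],float),np.array(s['distortion'],float)).reshape(-1,2)
    return np.c_[n,np.ones(len(n))]
def atz(s,uv,z):
    E=np.array(s['extrinsics']); d=ray(s,uv)@E[:3,:3].T; o=E[:3,3]
    return o+d*((z-o[2])/d[:,2])[:,None]
def dep(s,uv):
    E=np.array(s['extrinsics']); r=ray(s,uv); D=s['depth']
    out=[]
    for (u,v),q in zip(uv,r):
        p=D[int(v)-1:int(v)+2,int(u)-1:int(u)+2]; p=p[p>0]; out.append(E[:3,:3]@(q*np.median(p))+E[:3,3] if len(p) else [np.nan]*3)
    return np.array(out)
E
python3 - <<'E'
from h import *
for n in('top','side'):
    s=snap(n,n+'0'); E=np.array(s['extrinsics']); print(n,E.round(3).tolist(), np.array(s['intrinsics']).tolist(), (s['depth']>0).mean())
print(manip.get_state(), manip.tcp_to_tips)
E
```

```text
top [[0.018, -0.995, 0.101, 383.731], [-1.0, -0.017, 0.008, -19.367], [-0.006, -0.101, -0.995, 1292.956], [0.0, 0.0, 0.0, 1.0]] [[474.6933343641878, 0.0, 319.958816681683], [0.0, 474.6933343641878, 248.5252333128309], [0.0, 0.0, 1.0]] 0.9959895833333333
side [[-0.93, -0.285, 0.231, 198.065], [-0.367, 0.709, -0.602, 779.019], [0.008, -0.645, -0.764, 1080.211], [0.0, 0.0, 0.0, 1.0]] [[461.66648489628585, 0.0, 317.9611288419818], [0.0, 461.66648489628585, 234.4817160779071], [0.0, 0.0, 1.0]] 0.9960970052083333
{'t': 0.1, 'joint_pos': array([-1.39631513e+00,  2.63473135e-01, -4.88624941e-02,  1.25942787e+00,
        1.04297735e-05,  1.41551717e+00]), 'dq': array([ 0.0007346 , -0.00027638,  0.00190239, -0.00040735,  0.00113766,
        0.00062493]), 'joint_torque': array([ 3.04233530e-03, -6.38576531e+01,  3.85066152e+01,  9.95560637e-03,
       -5.48571825e-05, -3.88397048e-07]), 'ee_pos': array([ 169.97069685, -496.47816486,  252.87822907]), 'orientation': array([ 9.86437915e-01,  1.64134112e-01,  5.71805119e-07, -4.83612884e-04]), 'ft_force': array([-0.58226143, -0.01537743,  0.80022812]), 'wrist_torque': array([0.0235246 , 0.00673835, 0.00609161]), 'grasp_force': 0.0, 'grip_width': 0.9994402463228987} 22.0
```

View pics/top0.png

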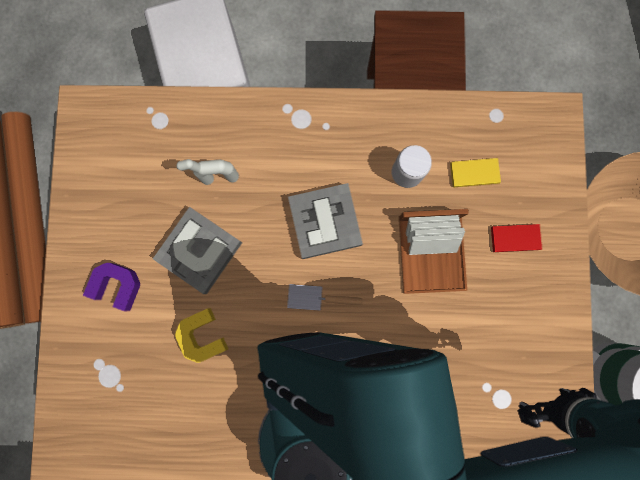

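View pics/side0.png

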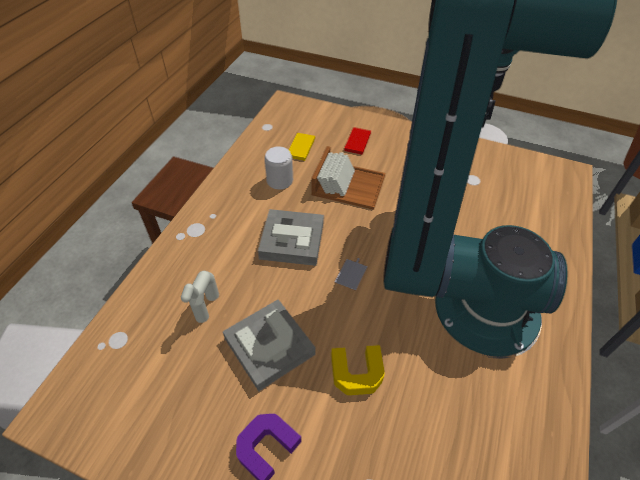

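Top view: tray at (433,250) with four white plaques at (435,235) leaning towards the backstop at (434,212). The white arch in the grey mould is at (197,248), partly shaded, and the L mould is at (322,222). Look-alike arches are purple (112,285) and yellow (202,335). Look-alike plaques are yellow (475,172) and red (516,238). Only the white ones fit. I'll confirm in one enlarged crop.

```bash
python3 - <<'E'
from h import *
s=ld('top0'); t=s['img'][:,:,::-1]; d=ld('side0')['img'][:,:,::-1]
a=cv2.resize(t[198:302,390:480],None,fx=4.3,fy=4.3,interpolation=3); b=cv2.resize(t[198:302,148:248],None,fx=4.3,fy=4.3,interpolation=3)
m=np.hstack([a,b]); m=np.clip(m.astype(float)*1.25,0,255)
print(m.shape,a.shape); cv2.imwrite('pics/c1.png',m[:, :800])
# probes
print(dep(s,[(412,162),(305,297),(340,297),(322,250),(434,211),(434,280),(210,287),(205,255),(185,232)]).round(0))
E
```

```text
(447, 817, 3) (447, 387, 3)
[[ 728. -239.  116.]
 [ 382.   29.    1.]
 [ 384.  -65.   16.]
 [ 507.  -15.   41.]
 [ 610. -304.   76.]
 [ 434. -319.    5.]
 [ 404.  286.   11.]
 [ 487.  293.   50.]
 [ 547.  349.   50.]][ WARN:0@0.631] global loadsave.cpp:1063 imwrite_ Unsupported depth image for selected encoder is fallbacked to CV_8U.
```

View pics/c1.png

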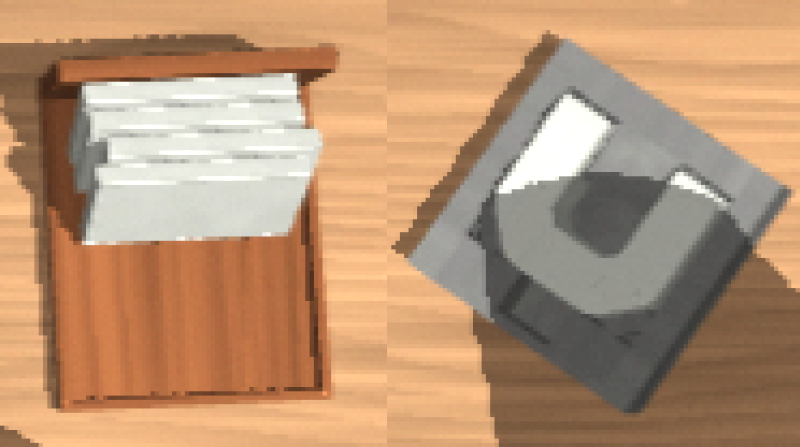

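The crop shows the white plaques in the tray (left, staggered sideways) and the white arch in its grey mould (right). The legs run up-right in the image and the feet end at about (585,105) and (700,185) in the crop. Neither is coloured, so these are the ones meant. Next I'll fit rectangles to the depth clouds from both views.

```bash
python3 - <<'E'
from h import *
vv,uu=np.mgrid[0:480,0:640]; 
for f in('top0','side0'):
    s=ld(f); uv=np.c_[uu.ravel(),vv.ravel()].astype(float); E=np.array(s['extrinsics'])
    P=(ray(s,uv)*s['depth'].ravel()[:,None])@E[:3,:3].T+E[:3,3]; ok=s['depth'].ravel()>0
    np.save(f+'P.npy',P)
    def sel(c,r,lo,hi): return P[ok&(np.hypot(P[:,0]-c[0],P[:,1]-c[1])<r)&(P[:,2]>lo)&(P[:,2]<hi)]
    def rect(n,q):
        r=cv2.minAreaRect(q[:,:2].astype(np.float32)); print(f,n,len(q),np.round(r[0],1),np.round(r[1],1),round(np.radians(r[2]),3),'zmed',np.median(q[:,2]).round(1), np.round(cv2.boxPoints(r)).tolist())
    rect('mould',sel((493,302),130,34,60)); rect('cast',sel((493,302),110,46,60))
    rect('neckm',sel((530,10),130,34,60))
    rect('backstop',sel((610,-304),110,70,90)); rect('tray all',sel((510,-310),135,4,90))
    rect('tray front', sel((510,-310),180,8,15))
    rect('plaques', sel((560,-310),120,25,69))
    rect('spat',sel((383,-20),150,8,40)); rect('figure',sel((650,270),130,20,200)); rect('tin',sel((715,-245),70,90,150))
E
```

```text
top0 mould 3520 [502.1 320.2] [169.5 170.4] 0.996 zmed 42.3 [[385.0, 295.0], [528.0, 203.0], [620.0, 345.0], [477.0, 438.0]]
top0 cast 1187 [500.  318.7] [161.1 164.1] 1.003 zmed 50.5 [[387.0, 295.0], [526.0, 207.0], [612.0, 342.0], [474.0, 431.0]]
top0 neckm 2961 [585.4 -20. ] [166.3 165.9] 0.245 zmed 41.7 [[485.0, 40.0], [525.0, -121.0], [686.0, -80.0], [646.0, 81.0]]
top0 backstop 1351 [ 616.  -306.1] [169.1 170.2] 0.06 zmed 73.9 [[527.0, -226.0], [537.0, -396.0], [706.0, -386.0], [695.0, -216.0]]
top0 tray all 4929 [ 512.3 -311.3] [264.8 259.3] 1.509 zmed 15.0 [[375.0, -435.0], [634.0, -451.0], [650.0, -187.0], [391.0, -171.0]]
top0 tray front 1002 [ 529.3 -348.8] [258.3 273.6] 0.198 zmed 10.1 [[376.0, -240.0], [430.0, -508.0], [683.0, -458.0], [629.0, -189.0]]
top0 plaques 803 [ 556.3 -306.7] [ 98.8 170.8] 0.003 zmed 53.7 [[507.0, -221.0], [507.0, -392.0], [606.0, -392.0], [605.0, -221.0]]
top0 spat 561 [418.9 -28.2] [224.6 223.7] 0.057 zmed 20.2 [[300.0, 77.0], [313.0, -146.0], [537.0, -134.0], [525.0, 90.0]]
top0 figure 1934 [625.2 295.4] [209.1 155.2] 0.029 zmed 49.0 [[518.0,
[... 775 characters left out ...]
], [448.0, -481.0], [681.0, -373.0], [574.0, -142.0]]
side0 tray front 524 [ 491.  -328.2] [308.8 207.4] 1.424 zmed 10.4 [[366.0, -466.0], [571.0, -496.0], [616.0, -191.0], [411.0, -160.0]]
side0 plaques 612 [ 558.6 -300.8] [164.5 100.6] 1.552 zmed 50.4 [[507.0, -382.0], [607.0, -384.0], [610.0, -220.0], [510.0, -218.0]]
side0 spat 422 [449.9 -24.7] [200.4 165.4] 1.565 zmed 20.4 [[367.0, -124.0], [532.0, -125.0], [533.0, 75.0], [368.0, 76.0]]
side0 figure 2069 [622.4 298.8] [208.1 156.4] 0.06 zmed 47.8 [[514.0, 371.0], [523.0, 214.0], [731.0, 227.0], [722.0, 383.0]]
side0 tin 504 [ 731.3 -243.5] [85.6 84.5] 1.235 zmed 113.7 [[677.0, -270.0], [757.0, -298.0], [785.0, -217.0], [705.0, -189.0]]
```

```bash
python3 - <<'E'
from h import *
s=ld('top0')
f=lambda l:[(390+a/4.3-.5,198+b/4.3-.5) for a,b in l]
F=atz(s,f([(62,408),(328,395)]),12); B=atz(s,f([(62,82),(337,68)]),76)
print(F.round(1),B.round(1))
for A in(F,B): d=A[0]-A[1]; print('ang',np.arctan2(d[1],d[0])-np.pi/2,np.linalg.norm(d),A.mean(0))
P=np.load('top0P.npy')
c=P[(np.hypot(P[:,0]-502,P[:,1]-321)<100)&(P[:,2]>46.5)&(P[:,2]<56)]
a=-.575;R=np.array([[np.cos(a),np.sin(a)],[-np.sin(a),np.cos(a)]])
l=(c[:,:2]-[502,321])@R.T
g,_,_=np.histogram2d(l[:,0],l[:,1],bins=[np.arange(-60,75,6),np.arange(-72,73,6)])
for r in g.astype(int): print(''.join('#' if x>1 else '.' for x in r))
# side image corners of plaques projection debugging
def proj(s,p):
    E=np.linalg.inv(np.array(s['extrinsics'])); return cv2.projectPoints(np.array(p,float),cv2.Rodrigues(E[:3,:3])[0],E[:3,3],np.array(s['intrinsics'],float),np.array(s['distortion'],float))[0].reshape(-1,2)
print(proj(s,[[477,337,50]]))
E
```

```text
[[ 399.  -236.5   12. ]
 [ 409.9 -403.    12. ]] [[ 594.  -225.6   76. ]
 [ 605.6 -391.7   76. ]]
ang 0.06575892944190032 166.83146842114863 [ 404.44014067 -319.73609543   12.        ]
ang 0.06925841568518609 166.59095056120537 [ 599.80827564 -308.65309345   76.        ]
........................
........................
......############......
.....##############.....
....#############.##....
..###################...
..####################..
.#####################..
.#######........######..
..#####.........######..
.#######........######..
.#######........######..
.#######........######..
.######.........######..
.######.........######..
.######.........######..
.######.........######..
.#######........######..
.#######........######..
..#####.........######..
........................
........................
[[188.42072309 258.51891154]]
```

Both views agree. Mould centre is (502,321) with its x axis at -0.575 rad, so the crown is at about (477,337). The casting top is at z≈50. Tray centre is about (505,-314) at 0.067 rad. I'll move above the tray, turn to its axes and check with the wrist camera.

```bash
python3 -m pendant '{"turn":[[0,0,-0.6],[0,0,-1.2],[0,0,-1.8],[0,0,-2.5],[0,0,-2.5]],"dp":[[1.2,0.7,0],[2.5,1.5,0],[3.8,2.3,0],[5.1,3.1,0],[6.4,3.9,0]],"jaw":[50,50,50,50,50]}' && python3 -m pendant '{"turn":[[0,0,0],[0,0,0],[0,0,0],[0,0,0],[0,0,0]],"dp":[[1.2,0.8,0],[2.4,1.6,0],[3.6,2.4,0],[4.2,3.3,0],[4.2,3.3,0]],"jaw":[50,50,50,50,50]}'
python3 - <<'E'
from h import *
s=snap('wrist','w1'); print(np.array(s['extrinsics']).round(2).tolist())
E
```

```text
t: 0.52
ee_pos: [331.2, -397.9, 253.1]
orientation: [1.0, 0.031, -0.0, -0.0]
ft_force: [0.2, 1.0, 1.0]
grip_width: 0.589
grasp_force: 0.0
t: 0.93
ee_pos: [437.3, -313.3, 252.9]
orientation: [0.999, 0.036, -0.0, -0.001]
ft_force: [0.3, 0.3, 1.5]
grip_width: 0.588
grasp_force: 0.0
[[0.07, -0.95, -0.3, 514.2], [-1.0, -0.07, -0.02, -308.44], [-0.0, 0.3, -0.95, 372.54], [0.0, 0.0, 0.0, 1.0]]
```

View pics/w1.png

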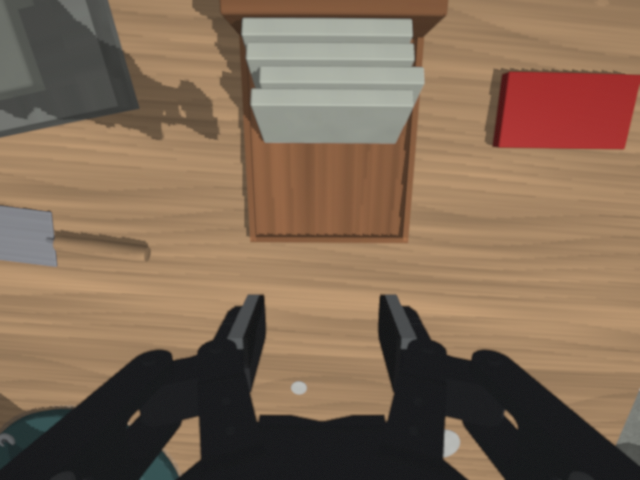

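The wrist view shows the tray squarely aligned. Front outer corners are (252,241) and (408,241), plaque4's foot edge runs (268,142)–(396,143), and the backstop's lower edge is at row 15. The spatula handle ends at (148,252).

```bash
python3 - <<'E'
from h import *
s=ld('w1')
F=atz(s,[(252,242),(408,242)],12);G=atz(s,[(268,142),(396,143)],12.6);B=atz(s,[(222,15),(446,15)],76)
print(F.round(1).tolist(),G.round(1).tolist(),B.round(1).tolist())
for A in(F,G,B): d=A[0]-A[1]; print('ang',np.arctan2(d[1],d[0])-np.pi/2,np.linalg.norm(d),A.mean(0))
print(atz(s,[(148,252)],15), dep(s,[(330,190),(330,132),(330,8),(330,238)]))
E
```

```text
[[395.7, -241.5, 12.0], [407.5, -408.7, 12.0]] [[500.6, -256.1, 12.6], [508.6, -382.1, 12.6]] [[592.0, -228.6, 76.0], [603.8, -394.5, 76.0]]
ang 0.07052315996701441 167.63989907685286 [ 401.63043191 -325.09845238   12.        ]
ang 0.06312255708109049 126.29911887014059 [ 504.56795702 -319.11919932   12.6       ]
ang 0.07104745967247794 166.26706004566068 [ 597.94087163 -311.53562855   76.        ]
[[ 377.4000659  -129.56783167   15.        ]] [[ 456.23682469 -321.01444071    4.59630432]
 [ 514.24031087 -315.94012409   31.49520059]
 [ 602.34004513 -308.21548268   74.52750307]
 [ 405.803407   -324.78056728   11.00884611]]
```

```bash
python3 -m pendant '{"turn":[[0.07,-1,0],[0.14,-2,0],[0.2,-3,0],[0.2,-3,0],[0.2,-3,0]],"dp":[[0.5,-0.1,-1],[1,-0.2,-2.5],[1,-0.2,-4],[1,-0.2,-5.5],[1,-0.2,-7]],"jaw":[50,50,50,50,50]}' && python3 -m pendant '{"turn":[[0,0,0],[0,0,0],[0,0,0],[0,0,0]],"dp":[[0,0,-0.8],[0,0,-1.5],[0,0,-1.75],[0,0,-1.75]],"jaw":[50,50,50,50]}'
```

```text
t: 1.4
ee_pos: [458.3, -322.2, 79.7]
orientation: [0.987, 0.033, 0.158, -0.004]
ft_force: [1.4, -1.7, -0.8]
grip_width: 0.582
grasp_force: 0.0
t: 1.73
ee_pos: [459.0, -321.7, 35.6]
orientation: [0.987, 0.033, 0.156, -0.006]
ft_force: [0.1, -0.3, 1.5]
grip_width: 0.59
grasp_force: 0.0
```

```bash
python3 -m pendant '{"turn":[[0,0,0],[0,0,0],[0,0,0],[0,0,0],[0,0,0]],"dp":[[0.3,0.02,-0.05],[0.6,0.04,-0.1],[0.9,0.06,-0.1],[1.1,0.075,-0.1],[1.25,0.085,-0.1]],"jaw":[50,50,50,50,50]}' && python3 -m pendant '{"turn":[[0,0,0],[0,0,0],[0,0,0],[0,0,0],[0,0,0]],"dp":[[0.12,0.008,0],[0.24,0.017,0],[0.36,0.025,0],[0.48,0.034,0],[0.6,0.041,0]],"jaw":[50,50,50,50,50]}'
```

```text
t: 2.15
ee_pos: [492.5, -319.7, 35.0]
orientation: [0.987, 0.034, 0.157, -0.005]
ft_force: [0.2, -0.2, 0.4]
grip_width: 0.582
grasp_force: 0.0
t: 2.57
ee_pos: [504.7, -318.0, 33.6]
orientation: [0.987, 0.033, 0.155, -0.005]
ft_force: [-9.0, -0.2, -3.7]
grip_width: 0.587
grasp_force: 3.7
```

```bash
python3 -m pendant '{"turn":[[0,0,0],[0,0,0],[0,0,0],[0,0,0],[0,0,0]],"dp":[[0.1,0.007,0],[0.2,0.014,0],[0.3,0.021,0],[0.4,0.028,0],[0.5,0.035,0]],"jaw":[50,50,50,50,50]}' ; python3 - <<'E'
from h import *
snap('wrist','w2')
E
```

```text
t: 2.98
ee_pos: [517.5, -317.0, 33.5]
orientation: [0.987, 0.033, 0.155, -0.006]
ft_force: [-6.4, 0.1, -3.4]
grip_width: 0.587
grasp_force: 2.9
```

View pics/w2.png

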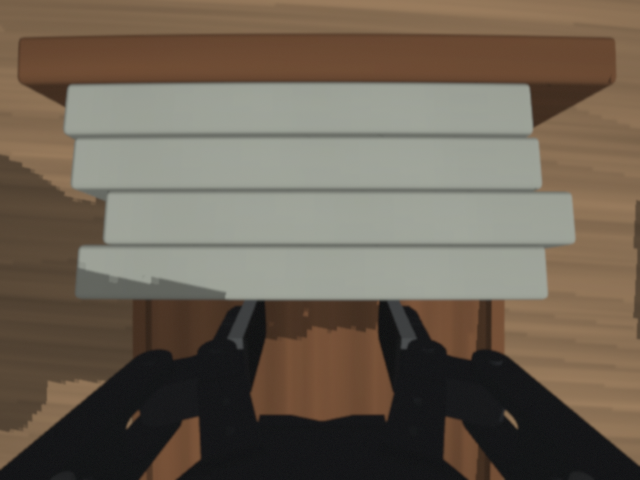

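The wrist view shows the four plaque tops packed at rows 84–299 against the backstop edge (row 82). I'll push on until the force rises.

```bash
python3 -m pendant '{"turn":[[0,0,0],[0,0,0],[0,0,0],[0,0,0]],"dp":[[0.06,0.004,0],[0.12,0.008,0],[0.18,0.012,0],[0.22,0.015,0]],"jaw":[50,50,50,50]}'
```

```text
t: 3.37
ee_pos: [523.1, -316.6, 33.5]
orientation: [0.987, 0.033, 0.155, -0.006]
ft_force: [-5.2, -0.1, -4.0]
grip_width: 0.587
grasp_force: 2.9
```

```bash
python3 -m pendant '{"turn":[[0,0,0],[0,0,0],[0,0,0],[0,0,0]],"dp":[[0.05,0.004,0],[0.1,0.007,0],[0.15,0.01,0],[0.2,0.014,0]],"jaw":[50,50,50,50]}'
```

```text
t: 3.7
ee_pos: [524.5, -316.4, 33.0]
orientation: [0.988, 0.032, 0.152, -0.005]
ft_force: [-48.9, -4.7, 26.8]
grip_width: 0.589
grasp_force: 24.9
```

Hard stop at 49 N, so they are packed. I'll back off, raise and check.

```bash
python3 -m pendant '{"turn":[[0,0,0],[0,0,0],[0,0,0],[0,0,0],[0,0,0]],"dp":[[-0.2,-0.014,0],[-0.6,-0.04,0],[-1.4,-0.1,0.2],[-2.4,-0.15,1.5],[-3,-0.2,3]],"jaw":[50,50,50,50,50]}' && python3 -m pendant '{"turn":[[-0.07,1,0],[-0.14,2,0],[-0.2,3,0],[-0.2,3,0]],"dp":[[-0.2,0,1.5],[-0.4,0,3],[-0.5,0,4.5],[-0.5,0,5]],"jaw":[85,85,85,85]}'; python3 - <<'E'
from h import *
s=snap('wrist','w3')
P=[]
for v in range(0,260,4):
    p=dep(s,[(330,v)])[0]; 
    if p[2]>50: print(v,p.round(0).tolist(), round((p[0]-503.8)*.9976+(p[1]+316)*.069,1))
E
```

```text
t: 4.12
ee_pos: [451.5, -320.3, 108.3]
orientation: [0.987, 0.033, 0.155, -0.007]
ft_force: [1.0, -0.4, 0.9]
grip_width: 0.583
grasp_force: 0.0
t: 4.45
ee_pos: [441.5, -321.7, 236.2]
orientation: [0.999, 0.034, -0.002, 0.0]
ft_force: [0.6, -1.9, -0.7]
grip_width: 0.994
grasp_force: 0.0
4 [603.0, -317.0, 75.0] 98.9
8 [601.0, -318.0, 74.0] 96.6
12 [598.0, -318.0, 75.0] 94.0
16 [596.0, -318.0, 75.0] 91.5
20 [593.0, -318.0, 75.0] 88.8
24 [591.0, -318.0, 75.0] 86.5
28 [588.0, -318.0, 75.0] 84.0
32 [586.0, -319.0, 75.0] 81.4
36 [583.0, -319.0, 74.0] 79.0
40 [580.0, -319.0, 75.0] 76.2
44 [578.0, -319.0, 75.0] 73.6
48 [575.0, -319.0, 75.0] 71.1
52 [573.0, -320.0, 75.0] 68.5
56 [570.0, -320.0, 75.0] 65.9
60 [567.0, -320.0, 75.0] 63.3
64 [565.0, -320.0, 76.0] 60.5
68 [562.0, -320.0, 75.0] 58.0
72 [560.0, -321.0, 75.0] 55.3
76 [557.0, -321.0, 75.0] 52.7
80 [554.0, -321.0, 74.0] 50.0
84 [551.0, -321.0, 75.0] 47.2
88 [549.0, -321.0, 75.0] 44.5
92 [546.0, -322.0, 75.0] 41.7
96 [543.0, -322.0, 76.0] 38.9
100 [540.0, -322.0, 75.0] 36.2
104 [539.0, -323.0, 50.0] 35.0
```

View pics/w3.png

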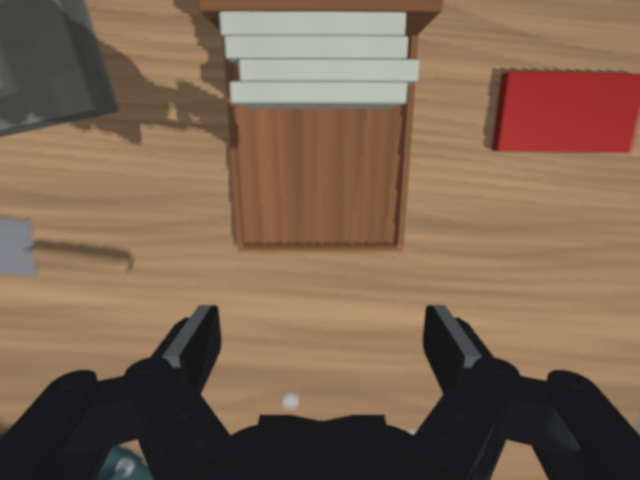

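The plaques are square and packed: tops at z≈75, spanning tray x 36 to 97. Next is the arch: rotate +8.9 units and travel to the crown at height.

```bash
python3 -m pendant '{"turn":[[0,0,0.6],[0,0,1.2],[0,0,1.8],[0,0,2.4],[0,0,3]],"dp":[[0.1,1.6,0],[0.2,3.2,0],[0.3,4.8,0],[0.4,6.4,0],[0.5,8,0]],"jaw":[85,85,85,85,85]}' && python3 -m pendant '{"turn":[[0,0,0.6],[0,0,1.2],[0,0,1.8],[0,0,2.4],[0,0,3]],"dp":[[0.1,1.6,0],[0.2,3.2,0],[0.3,4.8,0],[0.4,6.4,0],[0.5,8,0]],"jaw":[85,85,85,85,85]}' && python3 -m pendant '{"turn":[[0,0,0.6],[0,0,1.2],[0,0,1.8],[0,0,2.4],[0,0,2.9]],"dp":[[0.1,1.6,0],[0.2,3.2,0],[0.3,4.8,0],[0.4,6.4,0],[0.4,8,0]],"jaw":[85,85,85,85,85]}'
```

```text
t: 4.92
ee_pos: [453.8, -120.2, 234.5]
orientation: [0.982, 0.191, 0.0, -0.0]
ft_force: [1.2, -0.6, 0.6]
grip_width: 0.993
grasp_force: 0.0
t: 5.33
ee_pos: [466.3, 80.0, 234.6]
orientation: [0.939, 0.343, 0.001, -0.0]
ft_force: [1.6, -0.3, 1.1]
grip_width: 0.998
grasp_force: 0.0
t: 5.75
ee_pos: [476.5, 280.1, 234.5]
orientation: [0.877, 0.481, 0.0, -0.0]
ft_force: [1.8, -0.6, 0.4]
grip_width: 0.995
grasp_force: 0.0
```

```bash
python3 - <<'E'
from h import *
s=snap('wrist','w4')
P=None
E
```

```text
(no output)
```

View pics/w4.png

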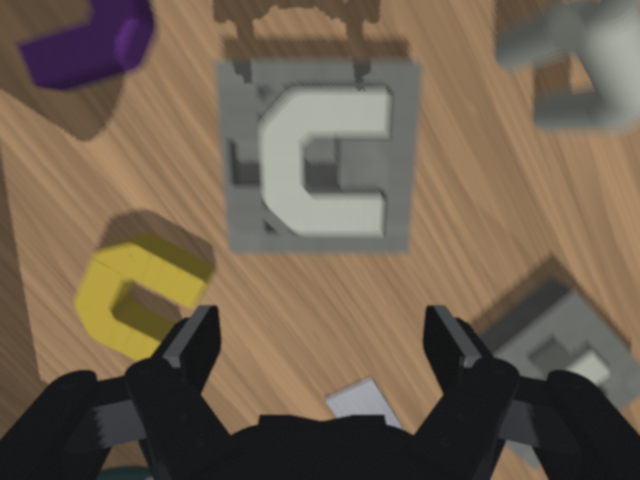

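The wrist view shows the white arch: crown bar u 260–303, v about 88–236; feet at (390,112) and (384,215); finger pockets at (245,165) and (322,162). Now compute the crown.

```bash
python3 - <<'E'
from h import *
s=ld('w4')
pts=[(260,162),(303,162),(390,88),(390,138),(384,194),(385,236),(282,86),(282,236)]
a=atz(s,pts,50); print(a.round(1).tolist()); 
print('w', np.linalg.norm(a[0]-a[1]), 'crown',(a[0]+a[1])/2)
feet=(a[2]+a[5])/2; d=feet-(a[0]+a[1])/2; print('feet',feet,'len',np.linalg.norm(d),'ang',np.arctan2(d[1],d[0]), 'ends width',np.linalg.norm(a[2]-a[5]))
e=a[2]-a[5]; print('perp ang', np.arctan2(e[1],e[0])-np.pi/2)
print(dep(s,[(282,162),(282,100),(360,112),(245,165),(322,150)]).round(1))
c=atz(ld('top0'),[(188.4,258.5)],50);print(c)
E
```

```text
[[461.0, 351.6, 50.0], [491.7, 332.0, 50.0], [582.4, 343.1, 50.0], [563.4, 309.4, 50.0], [535.9, 271.3, 50.0], [517.9, 237.7, 50.0], [510.4, 390.8, 50.0], [439.7, 287.7, 50.0]]
w 36.41741126555836 crown [476.32450124 341.80715663  50.        ]
feet [550.13426002 290.38932249  50.        ] len 89.95373343076425 ang -0.6084582823669131 ends width 123.51782734679999
perp ang -0.549338661860461
[[476.6 341.6  49.1]
 [504.  383.5  39.2]
 [552.9 340.3  49.2]
 [439.4 358.2   8.9]
 [509.5 330.    9.9]]
[[477.04897071 337.05718721  50.        ]]
```

```bash
python3 -m pendant '{"turn":[[0,0,0],[0,0,0],[0,0,-0.07],[0,0,-0.07],[0,0,-0.07]],"dp":[[0,1.2,0],[0,2.34,0],[0,2.34,-1.6],[0,2.34,-3.2],[0,2.34,-4.8]],"jaw":[56,56,56,56,56]}' && python3 -m pendant '{"turn":[[0,0,0],[0,0,0]],"dp":[[0,0,-0.6],[0,0,-0.6]],"jaw":[56,56]}'; python3 - <<'E'
from h import *
s=snap('wrist','w5'); cv2.imwrite('pics/w5.png',s['img'][:,:,::-1])
print(dep(s,[(320,150),(320,200),(320,240),(320,280),(320,320)]).round(1))
E
```

```text
t: 6.22
ee_pos: [476.7, 337.1, 113.3]
orientation: [0.879, 0.477, 0.001, -0.0]
ft_force: [0.7, 0.4, 0.7]
grip_width: 0.656
grasp_force: 0.0
t: 6.38
ee_pos: [474.7, 335.4, 95.9]
orientation: [0.879, 0.476, -0.003, -0.0]
ft_force: [-0.2, 0.1, 0.0]
grip_width: 0.655
grasp_force: 0.0
[[511.4 392.2  39.7]
 [498.9 373.1  48.3]
 [488.  356.4  48.7]
 [476.2 338.6  49.1]
 [463.5 319.2  49.2]]
```

View pics/w5.png

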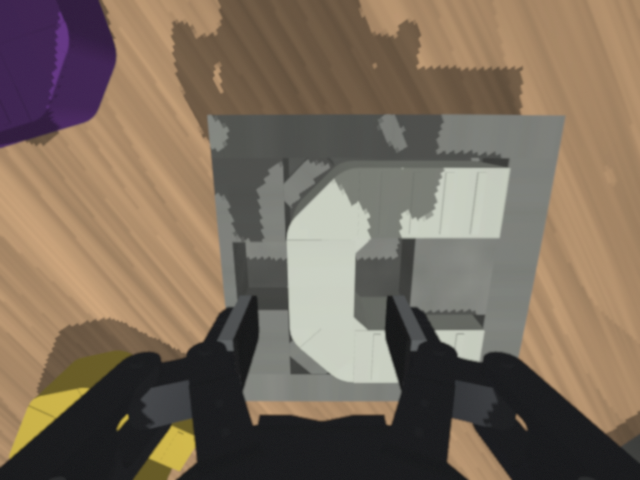

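From close by: the crown bar's top is u 289–355, and its flat runs v about 240–335. The outer pocket spans v 240–310 at z=40.

```bash
python3 - <<'E'
from h import *
s=ld('w5'); st=manip.get_state(); q=st['orientation']; th=2*np.arctan2(q[1],q[0])-np.pi/2
R=np.array([[np.cos(th),np.sin(th)],[-np.sin(th),np.cos(th)]])
print(st['ee_pos'],th)
loc=lambda p:((p[:,:2]-st['ee_pos'][:2])@R.T).round(1).tolist()
print('z50: outer,inner,flat ends, legs outer y', loc(atz(s,[(289,280),(355,280),(288,240),(292,335),(345,163),(350,383),(508,168),(484,383)],50)))
print('z40 pocket', loc(atz(s,[(233,242),(246,308)],40)),'mould corners',loc(atz(s,[(208,115),(564,116),(518,392)],40)))
E
```

```text
[475.92234579 335.99926674  98.3741053 ] -0.5780880337824306
z50: outer,inner,flat ends, legs outer y [[-16.9, 2.7], [16.7, 2.7], [-16.8, 24.1], [-16.3, -29.6], [10.5, 61.2], [15.7, -60.9], [86.3, 59.1], [92.2, -61.4]]
z40 pocket [[-46.7, 19.9], [-42.5, -18.7]] mould corners [[-53.7, 82.7], [114.7, 82.6], [119.8, -76.7]]
```

The TCP is centred on the crown (within about 1 mm). Descend.

```bash
python3 -m pendant '{"turn":[[0,0,0],[0,0,0],[0,0,0],[0,0,0]],"dp":[[0,0,-0.9],[0,0,-1.7],[0,0,-2.3],[0,0,-2.3]],"jaw":[56,56,56,56]}'
```

```text
t: 6.77
ee_pos: [476.6, 336.3, 41.4]
orientation: [0.879, 0.476, -0.0, -0.0]
ft_force: [-0.4, -0.2, -0.5]
grip_width: 0.656
grasp_force: 0.0
```

```bash
python3 -m pendant '{"turn":[[0,0,0],[0,0,0],[0,0,0],[0,0,0],[0,0,0]],"dp":[[0,0,-0.12],[0,0,-0.12],[0,0,-0.12],[0,0,-0.12],[0,0,-0.12]],"jaw":[56,30,28,28,28]}' 80 && python3 -m pendant '{"turn":[[0,0,0],[0,0,0],[0,0,0],[0,0,0]],"dp":[[0,0,0],[0,0,0],[0,0,0.2],[0,0,0.4]],"jaw":[28,28,28,28]}'
```

```text
t: 7.18
ee_pos: [477.5, 337.0, 40.7]
orientation: [0.879, 0.476, 0.001, -0.0]
ft_force: [-2.1, -1.0, 9.0]
grip_width: 0.387
grasp_force: 80.7
t: 7.52
ee_pos: [476.8, 336.6, 49.8]
orientation: [0.879, 0.476, 0.0, -0.0]
ft_force: [0.3, -0.5, -3.8]
grip_width: 0.381
grasp_force: 79.7
```

Held (grip 80 N; the load matches the 3.4 N weight). Lift, then carry to the tray while turning +6.2 units.

```bash
python3 -m pendant '{"turn":[[0,0,0],[0,0,0],[0,0,0],[0,0,0],[0,0,0]],"dp":[[0,0,0.8],[0,0,1.8],[0,0,2.8],[0,0,3.8],[0,0,4.4]],"jaw":[28,28,28,28,28]}' && python3 -m pendant '{"turn":[[0,0,0.2],[0,0,0.6],[0,0,1],[0,0,1.4],[0,0,1.8]],"dp":[[0,-0.8,0],[-0.1,-2.1,0],[-0.2,-3.5,0],[-0.3,-5,0],[-0.4,-6.5,0]],"jaw":[28,28,28,28,28]}' && python3 -m pendant '{"turn":[[0,0,0.4],[0,0,0.8],[0,0,1.2],[0,0,1.6],[0,0,2]],"dp":[[-0.1,-1.5,0],[-0.2,-3,0],[-0.3,-4.5,0],[-0.4,-6,0],[-0.5,-7.5,0]],"jaw":[28,28,28,28,28]}' && python3 -m pendant '{"turn":[[0,0,0.4],[0,0,0.8],[0,0,1.2],[0,0,1.6],[0,0,2]],"dp":[[-0.1,-1.5,0],[-0.2,-3,0],[-0.3,-4.5,0],[-0.4,-6,0],[-0.4,-7.5,0]],"jaw":[28,28,28,28,28]}'
```

```text
t: 7.93
ee_pos: [477.2, 336.8, 162.3]
orientation: [0.879, 0.476, 0.001, 0.0]
ft_force: [0.1, 0.4, -2.5]
grip_width: 0.383
grasp_force: 80.6
t: 8.35
ee_pos: [466.3, 172.7, 159.6]
orientation: [0.83, 0.558, 0.0, 0.0]
ft_force: [0.8, -0.8, -3.0]
grip_width: 0.384
grasp_force: 80.2
t: 8.77
ee_pos: [453.7, -15.1, 159.7]
orientation: [0.767, 0.641, 0.0, 0.0]
ft_force: [1.3, 0.1, -4.0]
grip_width: 0.385
grasp_force: 80.3
t: 9.18
ee_pos: [443.4, -202.8, 159.8]
orientation: [0.696, 0.718, 0.0, 0.0]
ft_force: [2.3, 0.9, -3.3]
grip_width: 0.385
grasp_force: 80.3
```

```bash
python3 -m pendant '{"turn":[[0,0,0.2],[0,0,0.36],[0,0,0.36],[0,0,0.36],[0,0,0.36]],"dp":[[0,-1.4,0],[0,-2.8,0],[0.06,-4,0],[0.06,-4.68,0],[0.06,-4.68,0]],"jaw":[28,28,28,28,28]}'; python3 - <<'E'
from h import *
s=snap('wrist','w6'); snap('top','t6')
E
```

```text
t: 9.6
ee_pos: [445.7, -321.1, 159.2]
orientation: [0.684, 0.729, -0.0, 0.001]
ft_force: [-1.0, 0.7, -4.2]
grip_width: 0.383
grasp_force: 80.3
```

View pics/w6.png

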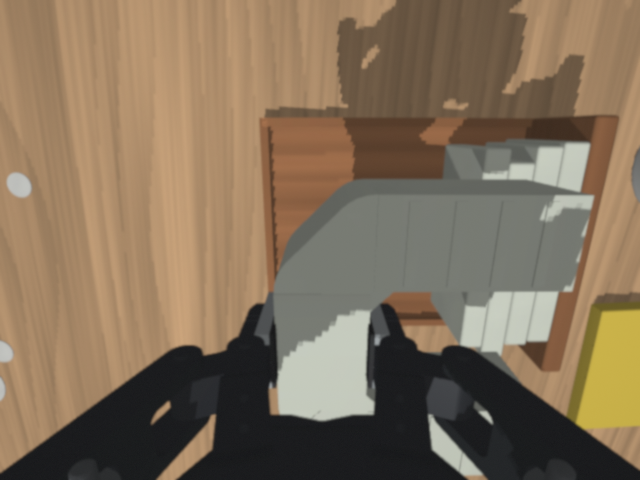

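The wrist view shows the casting held level over the tray, with the front wall at u≈262–272 (v 120) and plaque4's near face from u≈445 (foot) to 483 (top) at v≈150.

```bash
python3 - <<'E'
from h import *
s=ld('w6'); t=lambda p:[((x-503.8)*.9976+(y+316)*.069, (y+316)*.9976-(x-503.8)*.069, z) for x,y,z in p]
print('front outer/inner',np.round(t(atz(s,[(262,119),(270,125)],12)),1).tolist())
print('p4 foot',np.round(t(atz(s,[(446,150)],6)),1),'p4 top',np.round(t(atz(s,[(483,152)],76)),1), 'backstop',np.round(t(atz(s,[(588,150)],76)),1))
print('casting top', np.round(t(atz(s,[(276,330),(372,330),(592,195),(575,291)],169)),1).tolist(), np.round(t(dep(s,[(500,250),(330,350),(570,210)])),1).tolist())
print('tcp',np.round(t([manip.get_state()['ee_pos']]),1))
E
```

```text
front outer/inner [[-100.2, 83.8, 12.0], [-94.7, 79.6, 12.0]]
p4 foot [[36.1 61.1  6. ]] p4 top [[33.1 63.6 76. ]] backstop [[93.3 64.8 76. ]]
casting top [[-74.2, 7.8, 169.0], [-40.0, 7.6, 169.0], [28.4, 55.7, 169.0], [30.0, 22.1, 169.0]] [[2.0, 36.9, 167.7], [-54.9, -1.4, 167.8], [23.8, 50.4, 166.9]]
tcp [[-58.3   2.2 159.1]]
```

Consistent: feet at tray x≈29, plaque faces at about 35, casting underside 31 mm below the TCP. Descend.

```bash
python3 -m pendant '{"turn":[[0,0,0],[0,0,0],[0,0,0],[0,0,0],[0,0,0]],"dp":[[0,0,-1],[0,0,-2.2],[0,0,-3.4],[0,0,-4.3],[0,0,-4.4]],"jaw":[28,28,28,28,28]}' && python3 -m pendant '{"turn":[[0,0,0],[0,0,0],[0,0,0],[0,0,0]],"dp":[[0,0,-0.1],[0,0,-0.2],[0,0,-0.28],[0,0,-0.28]],"jaw":[28,28,28,28]}'
```

```text
t: 10.12
ee_pos: [444.3, -315.0, 45.9]
orientation: [0.683, 0.731, 0.0, -0.003]
ft_force: [-1.1, 1.4, -4.0]
grip_width: 0.386
grasp_force: 80.7
t: 10.45
ee_pos: [446.2, -318.2, 42.8]
orientation: [0.683, 0.73, -0.0, 0.001]
ft_force: [-0.1, -0.0, -3.5]
grip_width: 0.387
grasp_force: 80.8
```

```bash
python3 -m pendant '{"turn":[[0,0,0],[0,0,0],[0,0,0],[0,0,0]],"dp":[[0,0,-0.06],[0,0,-0.12],[0,0,-0.16],[0,0,-0.16]],"jaw":[28,28,28,28]}'
```

```text
t: 10.78
ee_pos: [445.7, -317.9, 37.8]
orientation: [0.683, 0.73, 0.0, -0.0]
ft_force: [0.4, -0.6, -4.0]
grip_width: 0.386
grasp_force: 80.8
```

```bash
python3 -m pendant '{"turn":[[0,0,0],[0,0,0],[0,0,0],[0,0,0]],"dp":[[0,0,-0.04],[0,0,-0.08],[0,0,-0.1],[0,0,-0.1]],"jaw":[28,28,28,28]}'
```

```text
t: 11.12
ee_pos: [445.8, -318.1, 36.7]
orientation: [0.683, 0.73, -0.0, 0.001]
ft_force: [-6.1, 4.0, 21.1]
grip_width: 0.388
grasp_force: 84.0
```

Seated on the floor (21 N). Ease off, release and rise.

```bash
python3 -m pendant '{"turn":[[0,0,0],[0,0,0],[0,0,0],[0,0,0],[0,0,0]],"dp":[[0,0,0.05],[0,0,0.05],[0,0,0.05],[0,0,0.05],[0,0,0.05]],"jaw":[28,37,44,46,46]}' 20 && python3 -m pendant '{"turn":[[0,0,0],[0,0,0],[0,0,0],[0,0,0],[0,0,0]],"dp":[[0,0,0.4],[0,0,1],[0,0,2],[-0.5,0,3.5],[-1.5,0,5]],"jaw":[46,46,46,46,46]}' && python3 -m pendant '{"turn":[[0,0,0],[0,0,0],[0,0,0],[0,0,0],[0,0,0]],"dp":[[-1,0,0.5],[-2,0.3,1],[-3,0.5,1],[-3,0.5,1],[-3,0.5,1]],"jaw":[46,46,46,46,46]}'; python3 - <<'E'
from h import *
s=snap('wrist','w7'); u=snap('top','t7')
t=lambda p:np.array([((x-503.8)*.9976+(y+316)*.069, (y+316)*.9976-(x-503.8)*.069, z) for x,y,z in p])
vv,uu=np.mgrid[190:310,380:490]; uv=np.c_[uu.ravel(),vv.ravel()]
P=t(dep(u,uv)); k=(abs(P[:,0])<92)&(abs(P[:,1])<72)&(P[:,2]>40)&(P[:,2]<52); 
print(np.percentile(P[k],[1,50,99],axis=0).round(1))
a=cv2.resize(u['img'][190:310,380:490,::-1],None,fx=4,fy=4); b=s['img'][:,:,::-1]
cv2.imwrite('pics/end.png',cv2.resize(np.hstack([a,b]),(800,360)))
E
```

```text
t: 11.53
ee_pos: [445.8, -318.0, 36.6]
orientation: [0.683, 0.73, 0.0, 0.0]
ft_force: [-0.0, 0.4, -0.3]
grip_width: 0.536
grasp_force: 0.0
t: 11.95
ee_pos: [410.8, -317.8, 160.7]
orientation: [0.683, 0.731, 0.0, 0.0]
ft_force: [-0.1, -0.8, 0.7]
grip_width: 0.536
grasp_force: 0.0
t: 12.37
ee_pos: [334.5, -305.5, 184.9]
orientation: [0.684, 0.73, -0.0, 0.001]
ft_force: [-0.9, 0.2, -1.5]
grip_width: 0.541
grasp_force: 0.0
[[-72.4 -57.9  41. ]
 [-26.3   5.8  46. ]
 [ 47.2  62.4  49.4]]
```

View pics/end.png

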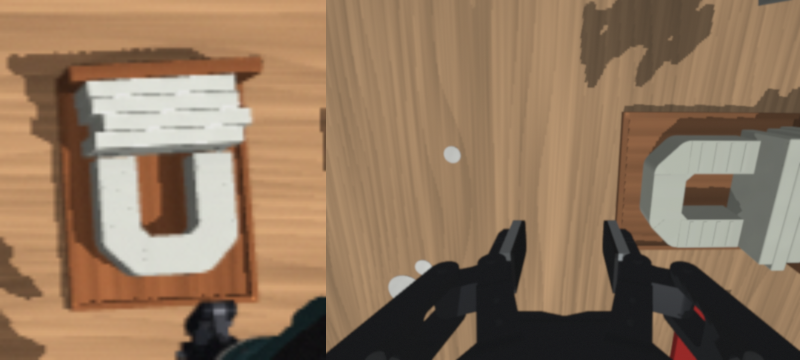

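The final view shows the arch flat in the tray (left panel, crown at (165,265), feet at the plaques at row 150). The four plaques are square against the backstop and the gripper is clear. Casting top is at z≈46 and its crown edge at tray x≈-73, both as planned. Handing in.

```bash
python3 -c "
from rig import order
print(order.job_done())"
```

```text
the job is handed in; nothing more can be done
None
```

The job is handed in at about 12 s of the 61 s allowed: the four plaques look square and tight against the backstop, and the arch lies flat in the tray, feet towards them and released; the L casting, tin, figure and spatula were never touched, and no verdict came back.

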